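# Hold a ground glass cell in the light tester

## Task

The filter is loaded in the light tester: push its filter drawer fully home first, then pick up the glass cell with the two frosted sides by those frosted faces only, its clear windows never touched. Hold it upright in the light path, about midway between lamp and analyser, so that the light goes squarely through the middle of both clear windows, and finish while still holding it there, steady and touching nothing else. Do not tip the cell over or bump it on the tester, and leave the other things on the bench where they are.

Things in the scene. Friction and masses are not known exactly. Their poses are not given: they have to be found in the camera images.
- tester: Light tester fixed to the bench. Origin at bench level under the light path; light runs along y. +y: grey lamp house, x -60 to 60, y 70 to 200 mm, top 150 mm above bench, with black nose (48 mm wide), face with lit 10 mm hole at y 58. -y: round black analyser, 80 mm wide, top 140, face at y -70, eyepiece to y -126. -x, towards the robot: filter drawer. Rail along y, 75 mm wide, top 24 mm above bench.
- beam_mid (a point): Point on the light path in the gap, 100 mm above the bench, straight above the origin of the tester, 58 mm from the lamp's nose and 70 mm from the analyser. Axes as the tester's; the light runs along y.
- filter_drawer (a joint): Slide of the filter drawer in m: 0 = fully home (front plate against the lamp house), grows as it comes out towards the tester's -x, 0.07 fully out; starts 0.035 to 0.065 out. Friction about 2 N, no spring: it stays where it is left and stops firmly at 0.
- drawer_knob (a point): Centre of the flat outer face of the filter drawer's black knob (20 mm wide, standing 14 mm proud of the drawer's aluminium front plate, 30 mm wide, 62 to 142 mm above the bench). 110 mm above the bench, 40 mm below the lamp house's top. Axes as the tester's; push along +x. Drawer home: it lies at x -82, y 95 mm in the tester's frame.
- cell: The ground glass cell, the only one with white frosted sides: hollow, open top, 32 mm across the frosted sides (x) by 26 mm through the clear windows (y) by 62 mm tall (z), 50 to 80 g. The sides facing +x and -x are milky white walls 4 mm thick; those facing +y and -y are clear. Starts standing on the green mat, 3 mm thick. Origin: centre of its underside.
- cell_mid (a point): Centre of the glass cell, 31 mm above its underside. Axes as the cell's.
- frost_a: Frosted white wall on the cell's +x side: 4 x 26 x 62 mm, outer face 16 mm from the cell's axis. May be gripped. Origin and axes are the cell's.
- frost_b: Frosted white wall on the cell's -x side, the same, outer face 16 mm from the axis. May be gripped. Origin and axes are the cell's.
- window_a: Clear window on the cell's +y side, 24 mm wide and 62 mm tall between the frosted walls, flush with their edges, outer face 13 mm from the axis. Not to be touched. Origin and axes are the cell's.
- window_b: Clear window on the cell's -y side, the same. Not to be touched. Origin and axes are the cell's.
- clear_cell: Bystander: a cell of the same size with all four sides clear, standing on the mat. Origin at the centre of its underside.
- amber_cell: Bystander: a cell of the same size, all amber glass, standing on the mat. Origin at the centre of its underside.
- burr_block: Bystander: wooden block with burrs stuck in it, 60 x 90 mm, 55 mm tall. Origin at the centre of its underside.
- loupe: Bystander: small eye loupe lying flat, 34 mm round with a 45 mm fold-out cover along its -x, 22 mm tall. Origin under the round part.
- dust_brush: Bystander: dust brush with wooden handle, about 160 mm long along its x, lying on the bench. Origin under its middle.
- caliper: Bystander: steel caliper lying flat, 190 mm long along its x, 9 mm thick. Origin under its middle.
- dish: Bystander: white ceramic dish, 90 mm across, 22 mm tall. Origin at the centre of its underside.
Mind the look-alikes: they are no part of the job. What is shaped like the cell but blue is not meant.

How it is judged:
On the way, in this order (a step that is already met when the one before it is completed fails the run):
1. the filter drawer is pushed fully home (within 2 mm) (value of joint filter_drawer below 0.002 m), for 0.2 s.
2. the cell is lifted off the mat, the fingers on both frosted walls (height (world z) of cell above 0.03 m and contact force between each of frost_a, frost_b and the fingers above 0.5 N), for 0.2 s.
At the end, for the whole second after the job is handed in: Drawer home within 2 mm; fingers on both frosted walls hold the cell still, upright and square to the light within 10 degrees, its centre within 7 mm sideways and 15 mm in height of the light path and 35 mm along it from the middle point, not touching the tester (value of joint filter_drawer below 0.002 m and contact force between each of frost_a, frost_b and the fingers above 0.5 N and x of cell_mid in the frame of beam_mid between -0.007 and 0.007 m and y of cell_mid in the frame of beam_mid between -0.035 and 0.035 m and z of cell_mid in the frame of beam_mid between -0.015 and 0.015 m and angle between the y axis of cell and the y axis of tester, either way round below 0.17 rad and angle between cell's own z axis and vertical below 0.17 rad and linear speed of cell below 0.02 m/s and contact force between cell and tester below 0.05 N); the arm keeps its last pose, push and grip.
It fails at once if the robot touches a clear window of the cell (contact force between any of window_a, window_b and the fingers above 0.5 N or contact force between any of window_a, window_b and the arm above 0.5 N).
It fails at once if the cell tips over (angle between cell's own z axis and vertical above 0.6 rad).
It fails at once if the cell bumps against the tester (contact force between cell and tester above 3 N).
It fails at once if a bystander is moved more than 20 mm (distance of any of clear_cell, amber_cell, burr_block, loupe, dust_brush, caliper, dish from where it was at the start of the episode above 0.02 m).
It also fails if it takes over 59 s, if anything falls off the work surface, if the arm or the gripper's body presses on something with over 40 N, if the wrist force passes 120 N, or if a joint passes its speed limit or range.

## Robot

A 6-joint arm with a two-finger parallel gripper is mounted at the origin on the work surface. World frame = base frame: x ahead of the robot, y to its left, z up, the work surface at z = 0. Lengths are in m, angles in rad, forces in N, time in s.
With the tool pointing down it reaches from about 0.2 to 0.875 m from the base axis. Payload 3.4 kg.
Tool frame: the origin (TCP) lies between the finger pads; the fingertips stand 25 mm ahead of it and the grasp point (between the pads) lies 6 mm ahead of it; z points along the fingers, y is the direction in which the jaws open and shut (so a half turn about z gives the same grasp; the last joint's range is limited). The gripper opens to 94 mm and grips with 3 to 60 N. Pads are 16 mm wide; open, the fingers measure 119 mm over their backs; the gripper's body (75 mm by 177 mm) begins 78 mm behind the grasp point.
Start: joints at [-1.24, 0.276, 1.505, -0, 1.361, -0.121], TCP at [0.251, -0.517, 0.193] pointing down, gripper open.
Joint ranges: [-2.89, 2.89], [-0.75, 2.08], [0.22, 2.7], [-1.18, 4.32], [0.11, 2.71], [-2.7, 2.7]. Speed limits (rad/s): [2.57, 2.57, 3.14, 3.14, 3.14, 3.14].

## Interface

Orientations are given as a 3x3 rotation matrix whose columns are the frame's x, y, z axes.
In Python, from cell import ctrl, eoat, eyes, job, monitor gives the robot as it stands. The module is installed in compiled form; this text tells all that it offers. Calls block until the motion is done:
- ctrl.move_to(position, orientation): joint-space move of the TCP to a pose.
- ctrl.servo_line(position, rotation=None, max_speed=0.15, force_limit=None): straight line of the TCP; rotation=None keeps the orientation; max_speed is the mean speed in m/s. With force_limit (N) it stops when the force on the tool has changed by that much, and returns True; else False.
- ctrl.movej(angles): joint-space move.
- eoat.move_gripper(opening): opening from 0.0 (shut) to 1.0 (fully open); the grip force is fixed at half the most; returns when the fingers have stopped.
- ctrl.wait(seconds).
- ctrl.ik(position, orientation): joint angles nearest the present ones, or None.
- eyes.read_camera(name): name is "scene" or "top" or "wrist"; returns a dict with "color" (420x560x3 uint8, red, green, blue), "range_z" (420x560 float32, m along the optical axis (not along the pixel's ray), 0 where there is no reading), "fx", "fy", "cx", "cy" (pixels), "rvec" (rotation vector, rad) and "tvec" (3), from world to camera coordinates, as OpenCV has them. Camera axes: x right, y down, z forward; pixel columns grow to the right and rows downward; lengths in m; the calibration is good to about 2 mm. A picture is of the moment at which its call begins.
A pose or a line that the arm cannot do raises ctrl.PlanningError and nothing moves.
- job.job_done(): hands the job in, once; it reports no verdict.
Readings, each from a call of its own:
- monitor.read_clock(): time.
- monitor.read_joint_pos(): joint angles.
- monitor.read_qd(): joint speeds.
- monitor.read_joint_efforts(): joint torques, N m.
- monitor.read_position(): TCP position.
- monitor.read_eef_rot(): TCP orientation.
- monitor.read_ft_force(): force on the tool from outside, world axes, zero at the start.
- monitor.read_ft_torque(): the same for the moment, N m.
- monitor.read_width(): opening from 0.0 (shut) to 1.0 (fully open).
Only numpy, scipy, OpenCV 4.12 (cv2) and the standard library are available. Lean on these libraries where they do the work, as an engineer would, in place of code of your own. Each camera call takes 0.05 s, during which the arm holds its last target.

## Working session

There is one attempt and no reset: what is moved stays moved. The work goes in short steps, each a Python script; the robot and the scene stay as the last script left them, time stands still between calls to the robot, and variables do not carry over. Pictures are saved under pics/ and viewed, and the job is handed in when it is done.

```bash
mkdir -p pics; ls
cat > h.py <<'E'
import numpy as np, cv2
from cell import ctrl, eoat, eyes, job, monitor
def snap(name,fn):
    c=eyes.read_camera(name); np.savez('pics/'+fn+'.npz',**c)
    cv2.imwrite('pics/'+fn+'.png',c['color'][:,:,::-1]); return c
def load(fn): return dict(np.load('pics/'+fn+'.npz'))
def cam(c):
    R=cv2.Rodrigues(np.array(c['rvec'],float))[0]; t=np.array(c['tvec'],float).ravel(); return R,t
def ray(c,u,v):
    R,t=cam(c); d=np.array([(u-c['cx'])/c['fx'],(v-c['cy'])/c['fy'],1.0]); return -R.T@t, R.T@d
def plane(c,u,v,z):
    o,d=ray(c,u,v); return o+d*(z-o[2])/d[2]
def pt(c,u,v):
    o,d=ray(c,u,v); return o+d*c['range_z'][int(v),int(u)]
def cloud(c):
    R,t=cam(c); h,w=c['range_z'].shape; u,v=np.meshgrid(np.arange(w),np.arange(h)); Z=c['range_z']
    P=np.stack([(u-c['cx'])/c['fx']*Z,(v-c['cy'])/c['fy']*Z,Z],-1); return (P-t)@R
def proj(c,p):
    R,t=cam(c); q=R@np.array(p)+t; return c['fx']*q[0]/q[2]+c['cx'],c['fy']*q[1]/q[2]+c['cy']
E
python3 - <<'E'
from h import *
for n in ['scene','top','wrist']:
    c=snap(n,n+'0'); R,t=cam(c); print(n,c['fx'],c['cx'],c['cy'],-R.T@t,R[2])
print(monitor.read_clock(),monitor.read_position(),monitor.read_eef_rot())
E
```

```text
pics
scene 480.7895742824497 291.73259839290677 208.29126402906869 [ 0.99265175 -0.64056107  0.8789412 ] [-0.42796779  0.54128379 -0.72377858]
top 400.825182843103 285.47750473489896 209.39943147243866 [ 0.34549789 -0.07702048  1.00785461] [ 0.18669958  0.02987711 -0.98196264]
wrist 341.04591689227476 274.0155440412831 208.04236796727636 [ 0.3153607  -0.4866702   0.38456726] [-0.21595767 -0.10286118 -0.97096955]
0.15 [ 0.25087338 -0.51691234  0.19203511] [[ 8.99657749e-01  4.36595594e-01 -4.71478060e-04]
 [ 4.36595832e-01 -8.99656891e-01  1.24775727e-03]
 [ 1.20596839e-04 -1.32839985e-03 -9.99999110e-01]]
```

View pics/top0.png

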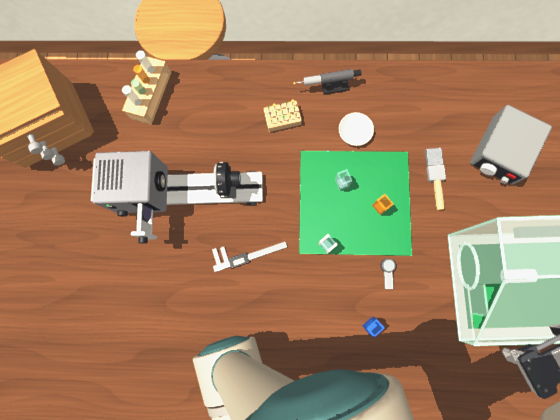

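View pics/scene0.png

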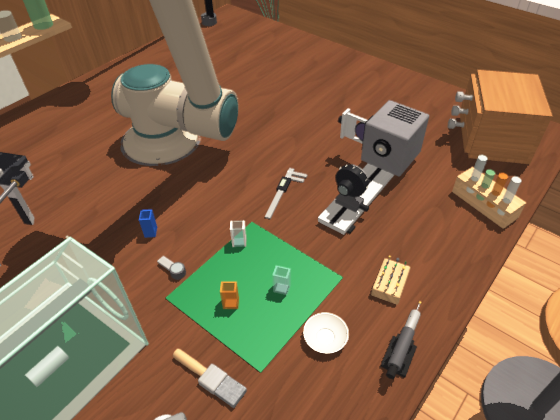

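View pics/wrist0.png

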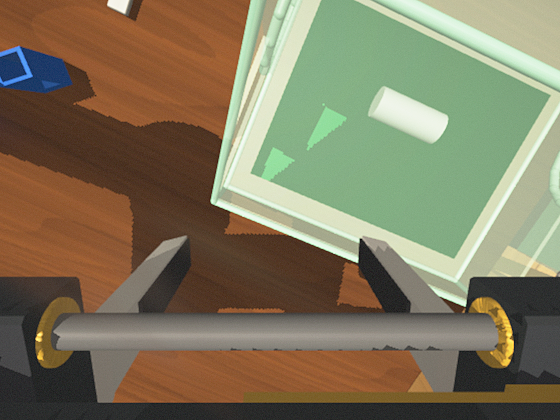

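Candidates for the cell, as top-camera pixels: (328,244) whitish, probably frosted; (345,180) all clear; (383,204) amber; (373,327) blue. I'll check them in a close crop.

Run:
```python
from h import *
s=load('scene0')['color'][:,:,::-1]; t=load('top0')['color'][:,:,::-1]
a=cv2.resize(t[225:265,305:350],(400,356),interpolation=cv2.INTER_NEAREST)
b=cv2.resize(s[205:260,205:305],(400,220),interpolation=cv2.INTER_CUBIC)
c=cv2.resize(t[145:245,85:165],(384,480),interpolation=cv2.INTER_CUBIC)
o=np.zeros((590,790,3),np.uint8); o[:356,:400]=a; o[365:585,:400]=b; o[:480,402:786]=c
cv2.imwrite('pics/crop0.png',o)
```

```text
(no output)
```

View pics/crop0.png

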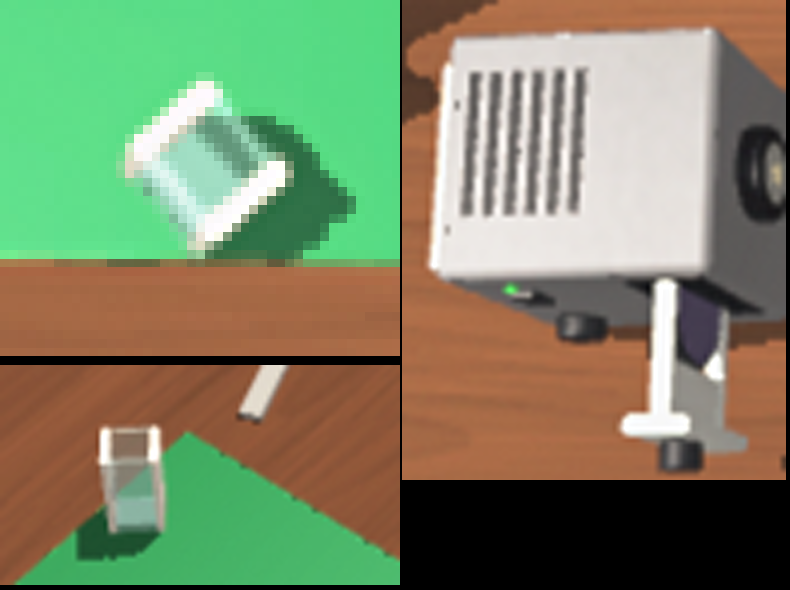

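The cell at top pixel (328,244) is the right one: two white walls with clear windows between them. The drawer plate and knob stick out at about (143,238). Next I'll measure the tester.

Run:
```python
from h import *
c=load('top0'); P=cloud(c)
# lamp top
m=(abs(P[...,2]-.15)<.006)&(P[...,1]>.2)
m[:140]=0;m[230:]=0;m[:,:85]=0;m[:,175:]=0
n,l,s,_=cv2.connectedComponentsWithStats(m.astype(np.uint8)); k=1+np.argmax(s[1:,4]); m=l==k
q=P[m]; r=cv2.minAreaRect(q[:,:2].astype(np.float32)*1000); print('lamp',m.sum(),q[:,2].mean(),r, s[k])
print(cv2.boxPoints(r))
# rail
m=(abs(P[...,2]-.024)<.006); m[:165]=0;m[212:]=0;m[:,:165]=0;m[:,268:]=0
q=P[m]; r=cv2.minAreaRect(q[:,:2].astype(np.float32)*1000); print('rail',m.sum(),r); print(cv2.boxPoints(r))
# drawer plate / knob in top & scene
for n,(u0,u1,v0,v1) in {'top':(120,165,205,250),'scene':(330,370,100,150)}.items():
    c=load(n+'0');P=cloud(c)
    for v in range(v0,v1,4):
        print(n,v,' '.join('%d:%d,%d,%d'%((u,)+tuple(P[v,u]*1000)) for u in range(u0,u1,6)))
```

```text
lamp 2913 0.14943061979987285 ((577.3762817382812, 318.714599609375), (121.1185531616211, 129.86697387695312), 3.0479185581207275) [  92  151   60   53 2913]
[[513.4501  380.3362 ]
 [520.3552  250.65297]
 [641.3025  257.093  ]
 [634.39734 386.77625]]
rail 2152 ((582.089111328125, 136.1107177734375), (93.59183502197266, 241.43946838378906), 2.358689069747925)
[[530.36456  254.80228 ]
 [540.3011    13.567365]
 [633.81366   17.419159]
 [623.87714  258.65408 ]]
top 205 120:518,328,119 126:518,314,120 132:519,301,117 138:515,279,139 144:519,273,118 150:519,259,120 156:523,252,101 162:531,252,60
top 209 120:517,348,74 126:518,334,72 132:519,321,70 138:506,279,136 144:511,274,114 150:517,273,80 156:519,262,70 162:523,254,51
top 213 120:509,351,64 126:511,340,58 132:521,349,2 138:497,278,137 144:501,272,117 150:508,274,76 156:522,287,-1 162:522,272,-1
top 217 120:509,378,3 126:510,365,0 132:510,347,3 138:488,277,136 144:492,272,116 150:498,272,79 156:512,286,0 162:512,271,-2
top 221 120:500,379,0 126:500,364,-1 132:500,347,0 138:479,276,138 144:483,272,112 150:490,275,67 156:501,285,1 162:50
[... 1657 characters left out ...]
72,123 366:525,253,147
scene 128 330:356,350,0 336:371,359,0 342:454,257,99 348:462,274,92 354:481,273,102 360:499,272,111 366:529,249,138
scene 132 330:368,333,0 336:383,343,0 342:455,257,86 348:464,273,81 354:483,271,91 360:500,273,97 366:530,250,125
scene 136 330:378,319,-1 336:390,333,-4 342:453,261,69 348:466,272,68 354:484,273,77 360:503,271,87 366:529,254,110
scene 140 330:391,301,0 336:407,307,4 342:415,327,-3 348:433,332,2 354:485,272,64 360:502,275,71 366:531,254,97
scene 144 330:399,289,-2 336:414,298,0 342:427,310,-1 348:442,318,0 354:455,329,0 360:468,341,0 366:532,255,85
scene 148 330:411,272,0 336:424,283,0 342:439,291,2 348:453,302,1 354:466,312,1 360:478,325,0 366:535,252,74
```

Run:
```python
from h import *
c=load('top0'); I=c['color'].astype(int)
# white tops of the frosted walls, crop around 305..350,225..265
m=np.zeros(I.shape[:2],np.uint8); w=(I.min(2)>225); m[225:265,305:350]=w[225:265,305:350]
n,l,s,ce=cv2.connectedComponentsWithStats(m,connectivity=4)
for k in range(1,n):
    if s[k,4]<8: continue
    v,u=np.nonzero(l==k); X=np.array([plane(c,a,b,.065)[:2] for a,b in zip(u,v)])*1000
    r=cv2.minAreaRect(X.astype(np.float32)); print(s[k],X.mean(0),r)
# scene camera lamp top
c=load('scene0');P=cloud(c); m=(abs(P[...,2]-.15)<.006)&(P[...,0]>.4)&(P[...,0]<.75)&(P[...,1]>.15)&(P[...,1]<.45)
n,l,s,_=cv2.connectedComponentsWithStats(m.astype(np.uint8)); k=1+np.argmax(s[1:,4]); q=P[l==k]
r=cv2.minAreaRect(q[:,:2].astype(np.float32)*1000); print('lamp',s[k],r)
I=c['color'].astype(int); m=np.zeros(I.shape[:2],np.uint8); m[215:250,225:250]=(I.min(2)>200)[215:250,225:250]
n,l,s,ce=cv2.connectedComponentsWithStats(m,connectivity=4)
for k in range(1,n):
    if s[k,4]>8: print(s[k],ce[k])
```

```text
[320 234  10   9  30] [ 457.56643804 -141.05323678] ((457.5064392089844, -140.65435791015625), (6.617254257202148, 26.896570205688477), 45.25799560546875)
[327 243  10   9  31] [ 436.20023011 -158.23115081] ((436.5491943359375, -159.1930389404297), (6.49629545211792, 26.958206176757812), 37.60776901245117)
lamp [ 365  101   64   41 1491] ((577.4442138671875, 318.787353515625), (122.99980926513672, 136.36862182617188), 1.7756327390670776)
[230 221   3   9  18] [230.61111111 225.44444444]
[242 221   3   8  19] [243.26315789 224.89473684]
```

```bash
cat >> h.py <<'E'
th=np.deg2rad(3.05)
Rt=np.array([[np.cos(th),-np.sin(th)],[np.sin(th),np.cos(th)]])
O=np.array([.5774,.3187])-Rt@np.array([0,.135])
def T(x,y,z): 
    p=O+Rt@np.array([x,y]); return [p[0],p[1],z]
def Rd(yaw): # tool down, tool x at yaw (rad)
    c,s=np.cos(yaw),np.sin(yaw); return np.array([[c,s,0],[s,-c,0],[0,0,-1.]])
E
python3 - <<'E'
from h import *
print(O)
p=monitor.read_position()
ctrl.servo_line([p[0],p[1],.26],max_speed=.25)
eoat.move_gripper(0.0)
ctrl.move_to(T(-.185,.095,.24),Rd(th)); 
ctrl.servo_line(T(-.185,.095,.115),max_speed=.2)
print(monitor.read_clock(),monitor.read_position(),monitor.read_joint_pos(),monitor.read_ft_force())
snap('scene','s1'); snap('wrist','w1')
E
```

```text
[0.584583   0.18389123]
5.575 [0.39570478 0.26912821 0.1157477 ] [ 4.51741541e-01  1.90295783e-01  1.82682035e+00 -1.85262790e-05
  1.12296650e+00  1.96968046e+00] [ 0.48923108 -0.4542256  -0.39304372]
```

```bash
python3 -c "
from h import *
a=load('s1')['color'][60:240,260:460,::-1]; b=load('w1')['color'][:,:,::-1]
cv2.imwrite('pics/c1.png',np.hstack([cv2.resize(a,(400,360)),cv2.resize(b,(400,360))]))"
```

```text
(no output)
```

View pics/c1.png

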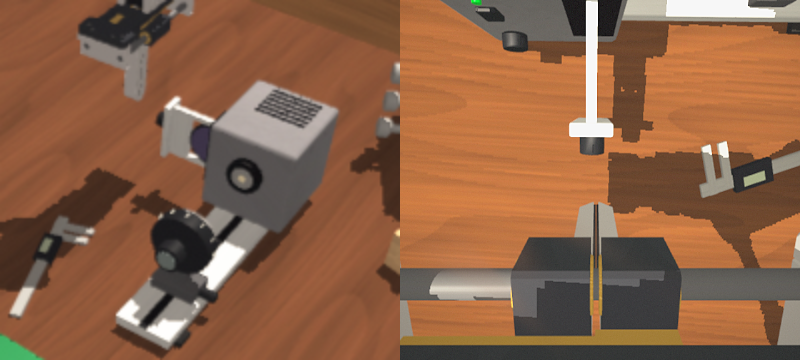

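The closed fingers at (595,230) line up with the black knob at (592,145) in the wrist view. Pushing now.

```bash
python3 - <<'E'
from h import *
print(ctrl.servo_line(T(-.100,.095,.115),max_speed=.08,force_limit=12), monitor.read_position(),monitor.read_ft_force())
print(ctrl.servo_line(T(-.076,.095,.115),max_speed=.03,force_limit=12))
p=monitor.read_position(); q=Rt.T@(np.array(p[:2])-O); print(q,p,monitor.read_ft_force(),monitor.read_clock())
c=snap('scene','s2')
E
python3 -c "
from h import *
a=load('s2')['color'][60:240,260:460,::-1]
cv2.imwrite('pics/c2.png',cv2.resize(a,(600,540)))"
```

```text
False [0.48008044 0.27373186 0.11513187] [-0.88741569  0.32378045  0.46696028]
False
[-0.07631691  0.09494634] [0.50332235 0.27464246 0.11480012] [-2.60496389  0.7445072   1.169375  ] 7.8417
```

View pics/c2.png

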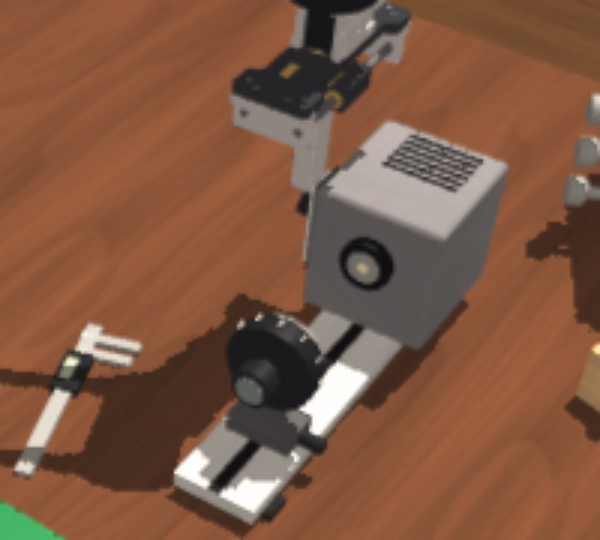

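The force is still only the slide friction of about 2 N, so I'll keep going until the firm stop.

```bash
python3 - <<'E'
from h import *
print(ctrl.servo_line(T(-.060,.095,.115),max_speed=.03,force_limit=12))
p=monitor.read_position(); q=Rt.T@(np.array(p[:2])-O); print(q,p,monitor.read_ft_force(),monitor.read_clock())
ctrl.wait(.3); print(monitor.read_ft_force())
c=snap('scene','s3');snap('wrist','w3')
E
python3 -c "
from h import *
a=load('s3')['color'][60:240,260:460,::-1]; b=load('w3')['color'][:,:,::-1]
cv2.imwrite('pics/c3.png',np.hstack([cv2.resize(a,(400,360)),cv2.resize(b,(400,360))]))"
```

```text
True
[-0.076846    0.09477336] [0.50280321 0.27444156 0.11425089] [-0.62976676 -0.60120882 -0.71614313] 8.1917
[ 0.33670656  0.1885501  -0.08613039]
```

View pics/c3.png

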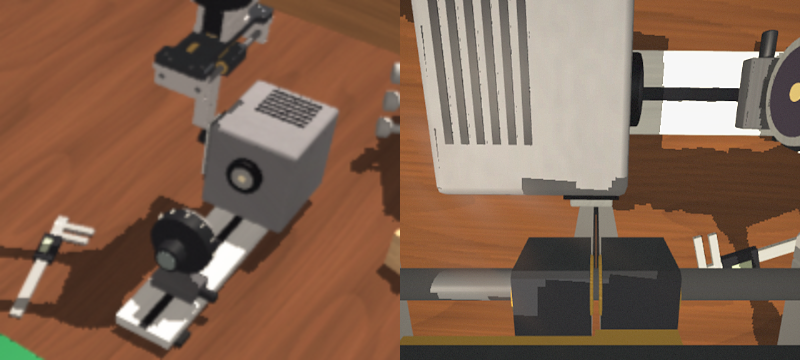

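Run:
```python
from h import *
for i in range(2):
    r=ctrl.servo_line(T(-.066,.095,.115),max_speed=.02,force_limit=20)
    p=monitor.read_position(); q=Rt.T@(np.array(p[:2])-O); print(r,q,monitor.read_ft_force(),monitor.read_clock())
for n in ['s3','w3']:
    c=load(n);P=cloud(c); L=(P[...,:2]-O)@Rt*1000
    m=(abs(L[...,1]-95)<16)&(L[...,0]>-95)&(L[...,0]<-50)&(P[...,2]>.12)&(P[...,2]<.146)
    v,u=np.nonzero(m)
    for k in list(range(len(u)))[::max(1,len(u)//25)]: print(n,u[k],v[k],L[v[k],u[k]].round(1),round(P[v[k],u[k],2]*1000))
```

```text
True [-0.07751735  0.09446804] [-0.44019941  0.37043413 -0.04857726] 9.1833
True [-0.0782146   0.09415468] [ 0.48915926  0.44942756 -0.57247027] 9.7667
s3 366 117 [-70.5 100.5] 146
s3 365 118 [-70.8  95.8] 145
s3 368 118 [-65.8 103.2] 143
s3 357 119 [-86.   81.4] 144
s3 366 119 [-69.9 100.7] 140
s3 356 120 [-87.8  79.9] 141
s3 358 120 [-83.3  82.4] 142
s3 364 120 [-68.6  86.6] 145
s3 366 120 [-65.7  92.5] 143
s3 357 121 [-84.5  79.6] 140
s3 360 121 [-77.6  82.8] 141
s3 362 121 [-70.7  80. ] 145
s3 364 121 [-69.6  89.7] 140
s3 357 122 [-86.5  84.6] 133
s3 359 122 [-79.6  81.9] 137
s3 361 122 [-72.7  79.2] 142
s3 363 122 [-71.7  88.9] 136
s3 359 123 [-82.   87.6] 130
s3 361 123 [-73.9  82.4] 136
s3 363 123 [-70.2  86.4] 135
s3 362 124 [-70.4  81.6] 135
s3 364 124 [-65.9  83.9] 136
s3 363 125 [-67.1  81.3] 134
s3 361 126 [-75.6  88.4] 122
s3 363 126 [-67.   81.9] 130
s3 363 127 [-66.7  82. ] 127
w3 241 228 [-56.6 110.9] 146
w3 244 234 [-60.5 109.7] 143
w3 275 234 [-60.9  94.2] 142
w3 250 235 [-61.4 106.8] 142
w3 281 235 [-61.4  91.2] 142
w3 256 236 [-61.6 103.7] 143
w3 287 236 [-62.   88.1] 142
w3 262 237 [-62.1 100.7] 143
w3 293 237 [-62.2  85.1] 143
w3 270 238 [-62.6  96.7] 143
w3 247 239 [-63.2 108.3] 143
w3 279 239 [-63.5  92.2] 142
w3 254 240 [-64.3 104.9] 141
w3 285 240 [-63.8  89.1] 143
w3 273 241 [-65.   95.2] 141
w3 260 242 [-67.4 102.1] 136
w3 291 242 [-66.9  85.8] 138
w3 276 243 [-68.7  93.6] 134
w3 260 244 [-66.8 101.9] 140
w3 291 244 [-67.2  85.9] 140
w3 274 245 [-68.6  94.7] 137
w3 258 246 [-67.1 102.8] 143
w3 290 246 [-66.9  86.6] 143
w3 273 247 [-68.5  95.2] 140
w3 257 248 [-67.6 103.3] 144
w3 295 248 [-67.5  84.1] 144
```

In the wrist depth the drawer plate's top now spans tester x of −61 to −67 mm, flush with the lamp house face at −60. It also hit the hard stop three times, so it is home. Backing off to look at the cell.

```bash
python3 - <<'E'
from h import *
ctrl.servo_line(T(-.13,.095,.115),max_speed=.15)
ctrl.servo_line(T(-.14,.095,.25),max_speed=.25)
eoat.move_gripper(0.9)
ctrl.move_to([.447,-.150,.20],Rd(np.deg2rad(130)))
snap('wrist','w4'); snap('top','t4'); snap('scene','s4')
print(monitor.read_clock(),monitor.read_joint_pos(),monitor.read_position())
E
python3 -c "
from h import *
a=load('t4')['color'][140:290,80:300,::-1]; b=load('w4')['color'][:,:,::-1]
cv2.imwrite('pics/c4.png',np.hstack([cv2.resize(a,(300,205)).repeat(1,0) if 0 else cv2.copyMakeBorder(cv2.resize(a,(240,164)),0,256,0,0,cv2.BORDER_CONSTANT),b]))"
```

```text
15.0417 [-4.70962779e-01  1.14361055e-01  1.69755021e+00  6.14291331e-05
  1.32957928e+00 -1.16949810e+00] [ 0.44711877 -0.14975743  0.20004641]
```

View pics/c4.png

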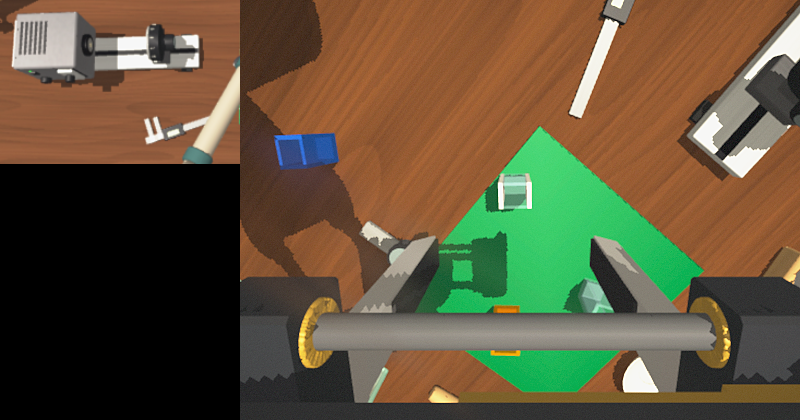

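The wrist view shows the frosted cell at panel (515,190), its white walls left and right and parallel to the finger pads. Refining its pose from the close view.

Run:
```python
from h import *
c=load('w4'); I=c['color']; 
print('tcp axis at z.065 ->',proj(c,[.447,-.150,.065]))
P=cloud(c); sl=(slice(165,220),slice(245,305))
m=np.zeros(I.shape[:2],np.uint8); m[sl]=((I.min(2)>185))[sl]
n,l,s,ce=cv2.connectedComponentsWithStats(m,connectivity=4)
C=[]
for k in range(1,n):
    if s[k,4]<15: continue
    v,u=np.nonzero(l==k); print(s[k],ce[k])
cr=cv2.resize(I[165:220,245:305,::-1],(600,550),interpolation=cv2.INTER_NEAREST); cv2.imwrite('pics/c5.png',cr)
```

```text
tcp axis at z.065 -> (np.float64(271.7738763401089), np.float64(195.35327504903407))
[258 181  34  28 326] [274.39263804 193.30368098]
```

View pics/c5.png

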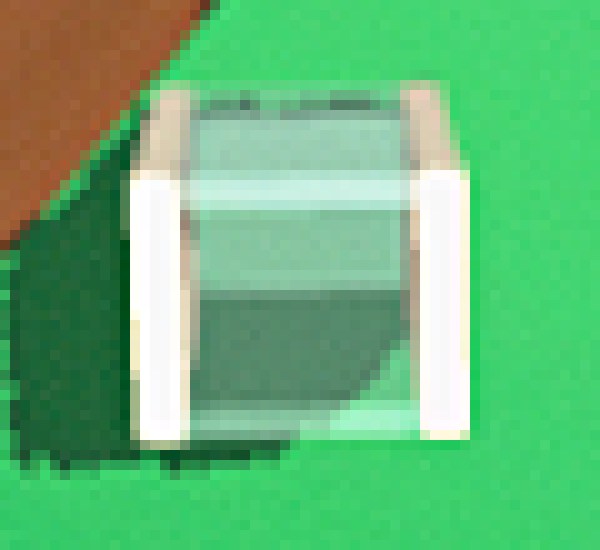

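Run:
```python
from h import *
c=load('w4')
q=np.array([plane(c,244.5+x/10,164.5+y/10,.065)[:2] for x,y in [(130,170),(468,170),(468,438),(130,444)]])*1000
print(q.round(1),q.mean(0)); e=(q[1]-q[0]+q[2]-q[3])/2; f=(q[0]-q[3]+q[1]-q[2])/2
print(np.hypot(*e),np.rad2deg(np.arctan2(e[1],e[0])),np.hypot(*f),np.rad2deg(np.arctan2(f[1],f[0])))
for z in [.06,.05]:
  print([ctrl.ik([.447,-.150,z],Rd(np.deg2rad(130)))])
```

```text
[[ 427.6 -148.4]
 [ 452.7 -127.3]
 [ 470.2 -147.6]
 [ 445.  -169.6]] [ 448.86379139 -148.21350243]
33.15657293153301 40.52194916424898 27.136166404448055 130.02489616603128
[array([-4.71490255e-01,  2.41520309e-01,  1.92122461e+00, -4.44089210e-16,
        9.78847730e-01, -1.16962196e+00])]
[array([-4.71490255e-01,  2.53818792e-01,  1.93489142e+00, -4.44089210e-16,
        9.52882445e-01, -1.16962196e+00])]
```

```bash
python3 - <<'E'
from h import *
R=Rd(np.deg2rad(130.3)); p=[.4483,-.1488]
ctrl.move_to([*p,.13],R)
print(ctrl.servo_line([*p,.048],max_speed=.08,force_limit=8))
eoat.move_gripper(0.55); 
snap('wrist','w6')
eoat.move_gripper(0.0)
print(monitor.read_width()*94,monitor.read_position(),monitor.read_clock(),monitor.read_ft_force())
snap('wrist','w7')
E
python3 -c "
from h import *
a=load('w6')['color'][100:420,:,::-1]; b=load('w7')['color'][100:420,:,::-1]
cv2.imwrite('pics/c6.png',np.hstack([cv2.resize(a,(400,228)),cv2.resize(b,(400,228))]))"
```

```text
False
30.98414773219861 [ 0.44827844 -0.1488018   0.04798916] 17.8 [-0.70839788 -0.94195125  0.33194552]
```

View pics/c6.png

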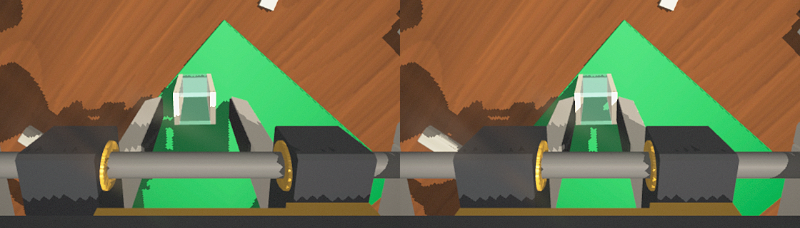

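The grip closed at about 31 mm with the pads on the white walls. Lifting and checking.

```bash
python3 - <<'E'
from h import *
ctrl.servo_line([.4483,-.1488,.26],max_speed=.15)
ctrl.wait(.3)
print(monitor.read_width()*94,monitor.read_clock())
ctrl.move_to(T(0,0,.26),Rd(np.deg2rad(93.05)))
print(monitor.read_width()*94,monitor.read_position(),monitor.read_clock(),monitor.read_ft_force(),monitor.read_joint_pos())
snap('wrist','w8');snap('top','t8');snap('scene','s8')
E
python3 -c "
from h import *
a=load('s8')['color'][:,:,::-1]; b=load('w8')['color'][:,:,::-1]
cv2.imwrite('pics/c8.png',np.hstack([cv2.resize(a,(400,300)),cv2.resize(b,(400,300))]))"
```

```text
31.569341162513393 19.7167
31.355984239139964 [0.58456313 0.18308023 0.25999324] 21.0667 [-0.09723842 -0.34887491 -1.14226809] [ 1.90482369e-01  3.06238535e-01  1.29711320e+00 -7.64341673e-04
  1.53847919e+00  1.37469156e-01]
```

View pics/c8.png

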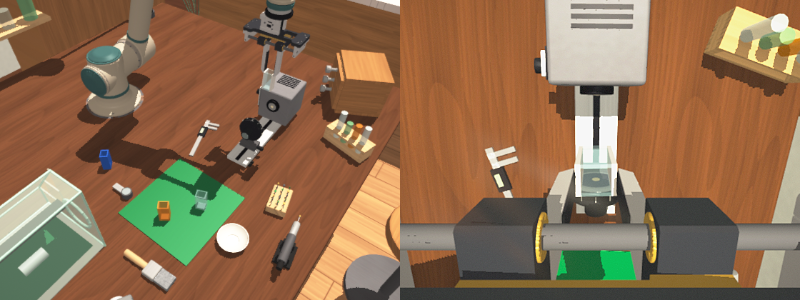

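Run:
```python
from h import *
c=load('w8'); I=c['color']
P=cloud(c); L=(P[...,:2]-O)@Rt*1000
for v in [150,165,180,195,210]:
    k=np.nonzero((abs(P[v,:,2]-.024)<.008)&(abs(L[v,:,0])<60))[0]
    a,b=[(Rt.T@(plane(c,u,v,.024)[:2]-O)*1000).round(1) for u in (k.min()-.5,k.max()+.5)]; print(v,k.min(),k.max(),a,b)
m=abs(P[...,2]-.15)<.005; m&=(abs(L[...,0])<80)&(L[...,1]>60); x=L[m]; print(np.percentile(x[:,0],[0.5,50,99.5]),x[:,1].min())
```

```text
150 246 305 [-33.1  36.8] [41.4 36.8]
165 246 304 [-33.5  18.2] [40.6 18.2]
180 246 304 [-33.9  -0.8] [41.  -0.9]
195 246 303 [-34.3 -20.3] [ 40.1 -20.3]
210 246 303 [-34.7 -40.1] [ 40.5 -40.1]
[-56.18848775   3.76026883  62.72604519] 71.74325235268437
```

Run:
```python
from h import *
c=load('w8'); I=c['color']
cv2.imwrite('pics/c9.png',cv2.resize(I[190:300,225:325,::-1],(600,660)[:2] if 0 else (545,600),interpolation=cv2.INTER_NEAREST))
print(proj(c,T(0,0,.277)),proj(c,T(-.016,.013,.277)),proj(c,T(.016,.013,.277)))
R,t=cam(c); print(-R.T@t-np.array(T(0,0,.26)),R[2],R[0])
```

```text
(np.float64(270.49698695031304), np.float64(252.86960793560726)) (np.float64(240.75252919832295), np.float64(230.25015278040829)) (np.float64(300.10626181063446), np.float64(230.214247656421))
[-0.00198459  0.06892059  0.19257251] [ 0.01419502 -0.24060908 -0.9705183 ] [0.99859143 0.05303802 0.00145654]
```

View pics/c9.png

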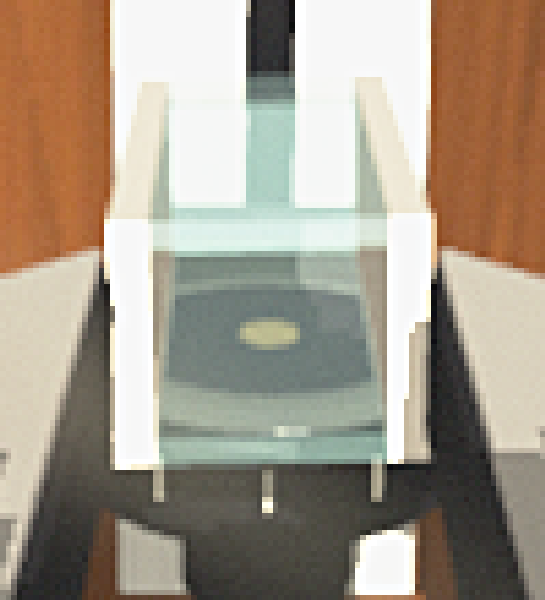

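```bash
python3 - <<'E'
from h import *
print(ctrl.servo_line(T(.001,-.003,.114),max_speed=.08,force_limit=6))
ctrl.wait(.3)
print(monitor.read_width()*94,monitor.read_position(),monitor.read_clock(),monitor.read_ft_force(),monitor.read_eef_rot())
snap('wrist','w10');snap('top','t10');snap('scene','s10')
E
python3 -c "
from h import *
a=load('s10')['color'][70:250,290:450,::-1]; b=load('w10')['color'][:,:,::-1]
cv2.imwrite('pics/c10.png',np.hstack([cv2.resize(a,(373,420),interpolation=cv2.INTER_CUBIC),b[:,120:540]]))"
```

```text
False
31.224950259069256 [0.58580466 0.18097549 0.11413853] 23.4917 [-0.31889782  0.62294822 -0.22100243] [[-5.31820007e-02  9.98584810e-01  2.28697863e-04]
 [ 9.98584834e-01  5.31819849e-02  7.42816043e-05]
 [ 6.20138754e-05  2.32324662e-04 -9.99999971e-01]]
```

View pics/c10.png

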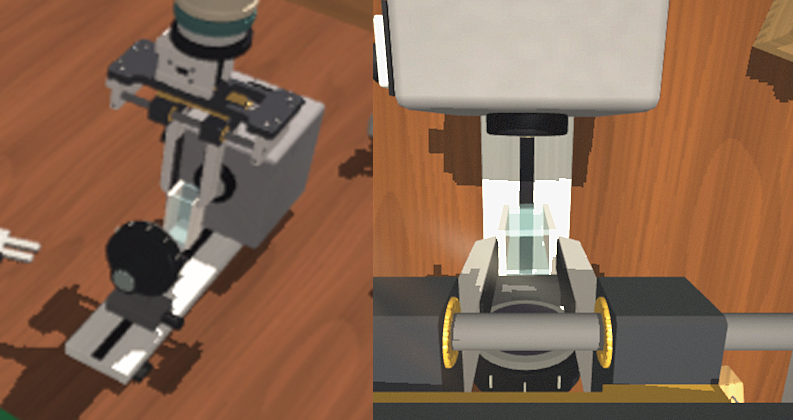

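Run:
```python
from h import *
c=load('w10'); P=cloud(c); L=(P[...,:2]-O)@Rt*1000
for v in [70,80,90]:
    k=np.nonzero((abs(P[v,:,2]-.15)<.006)&(abs(L[v,:,0])<90))[0]
    a,b=[(Rt.T@(plane(c,u,v,.15)[:2]-O)*1000).round(1) for u in (k.min()-.5,k.max()+.5)]; print('lamp',v,a,b,(a+b)/2)
for v in [195,205,215]:
    k=np.nonzero((abs(P[v,:,2]-.024)<.01)&(abs(L[v,:,0])<60))[0]
    a,b=[(Rt.T@(plane(c,u,v,.024)[:2]-O)*1000).round(1) for u in (k.min()-.5,k.max()+.5)]; print('rail',v,a,b,(a+b)/2)
I=c['color'][:,:,::-1]
cv2.imwrite('pics/c11.png',cv2.resize(I[190:290,220:330],(660,600),interpolation=cv2.INTER_NEAREST))
# drawer in top
t=load('t10')['color'][:,:,::-1]; s=load('s10')['color'][:,:,::-1]
cv2.imwrite('pics/c12.png',np.hstack([cv2.resize(t[140:250,85:205],(400,366)),cv2.resize(s[80:190,320:430],(366,366))]))
print(proj(c,T(0.001,-.003,.131)))
```

```text
lamp 70 [-57.4  89. ] [61.4 89.1] [ 2.   89.05]
lamp 80 [-57.4  85. ] [61.3 85. ] [ 1.95 85.  ]
lamp 90 [-57.4  80.8] [61.3 80.9] [ 1.95 80.85]
rail 195 [-34.4   8. ] [40.1  8. ] [2.85 8.  ]
rail 205 [-34.7  -0.7] [40.3 -0.7] [ 2.8 -0.7]
rail 215 [-34.1  -9.5] [39.7 -9.5] [ 2.8 -9.5]
(np.float64(270.2832998464166), np.float64(254.19712465791207))
```

View pics/c11.png

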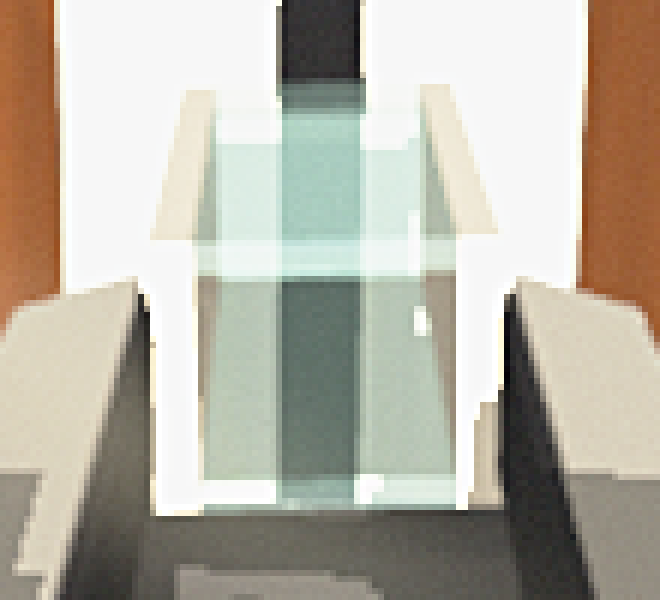

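View pics/c12.png

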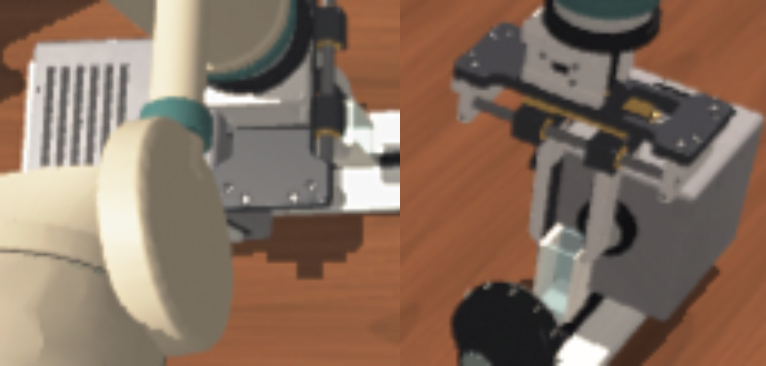

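Run:
```python
from h import *
for n in ['t4','w10','s10']:
    c=load(n);P=cloud(c); L=(P[...,:2]-O)@Rt*1000
    m=(abs(L[...,1]-95)<13)&(L[...,0]>-110)&(L[...,0]<-50)&(abs(P[...,2]-.139)<.0045)
    if m.any(): print(n,m.sum(),np.percentile(L[m][:,0],[2,50,98]).round(1))
print(monitor.read_ft_force(),monitor.read_qd(),monitor.read_width()*94)
# bystanders: top0 vs t4 colour change on the bench
```

```text
t4 45 [-67.2 -64.  -59.7]
w10 497 [-64.2 -62.1 -60.1]
[-0.1386279   0.32152761 -0.9206325 ] [ 7.56360425e-04  1.05191447e-03  1.54818802e-04 -3.46757798e-05
  1.55537115e-03  1.16886095e-04] 31.15653495718043
```

Run:
```python
from h import *
job.job_done(); print(monitor.read_clock())
```

```text
the job is handed in; nothing more can be done
the job is handed in; nothing more can be done
```

I pushed the filter drawer home, picked up the frosted cell by its two white walls, and handed in with it held upright in the light path. No verdict was reported. The clock read about 24 s at the last reading, well inside the 59 s limit.

- **Drawer:** I pushed with the closed fingers on the knob until the push force reached the limit three times in a row at the same place. After backing off, the top camera put the front plate at tester x −60 to −67 mm, against the lamp house face. The last wrist picture agreed as far as it could see (−60 to −64 mm).
- **Cell position:** The grip measured about 31 mm against a true 32 mm. By the wrist camera the cell's centre is within about 1 mm sideways of the tester's centre line. By arm position it is about 3 mm from the middle point towards the analyser, at light-path height. The tool points straight down and is square to the light, and the arm and force readings were steady.
- **Disagreement between cameras:** The wrist camera read 2–3.5 mm off sideways from the top and scene cameras. The held cell showed nearly the same shift, so I took it as camera calibration and used the relative measurement.
- **Not checked:** I did not measure the bystanders again at the end. No force limit tripped while reaching for the cell or lowering it into place, and I saw nothing disturbed in the pictures.

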